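# Unfold the lift crank and raise the evaporator bath

### The job

First take the tall bottle that stands in the way of the crank and set it upright in the shallow tray beside the jar. Then swing the folded crank handle fully out, before turning the crank, and crank clockwise until the rim of the water bath is level with the pointer on the thin post; leave the handle folded out. Keep off the motor head that overhangs the crank, and leave the pointer, jar, beaker and tin where they are.

Things in the scene. Friction and masses are not known exactly. Their poses are not given: they have to be found in the camera images.
- stand: fixed white evaporator stand with sloping gearbox, column, bath and thin post. Origin on the table straight under the crank hub; z up, -x is its front, roughly facing the robot. The sloping face (170 x 130 mm) is centred on the hub, tilted 35 deg; outward normal (-0.574, 0, 0.819) in the stand's axes, 'up the slope' (0.819, 0, 0.574). Base plate 22 mm thick, x -55 to 305, y -85 to 215 mm.
- hub (a point): centre of the crank on the sloping face: 150 mm above the stand's origin. Its z axis is the crank axis (outward normal of the face, 35 deg from vertical); its x axis points along the crank arm, which turns with it.
- crank (a joint): crank angle, rad: 0 with the arm pointing up the slope, growing clockwise seen from above, facing the slope. Steel arm 22 mm wide, 12 thick, top 26 mm off the face, 80 mm from crank axis to hinge pin. Clockwise raises the bath 30 mm a turn (4.77 mm per rad), self-locking; takes about 3 N at the handle, stays where left. Starts within 2.8 rad either side of 0; 0.5 to 2.1 turns are needed.
- fold (a joint): angle of the folding handle, rad: 0 folded flat back over the arm (pointing from the arm's end to the hub and past it), 1.571 fully out, against its stop, parallel to the crank axis. Stiff hinge (about 2 N at the end of the handle), it stays where it is left.
- hinge (a point): hinge pin of the handle at the arm's end, 80 mm from the crank axis and 42 mm out from the sloping face; the pin lies across the arm, in the plane of the face. x along the arm outwards, z along the crank axis outwards.
- grip_end (a point): free end of the handle, on its centreline, 100 mm from the hinge pin. The handle is a round black sleeve 24 mm thick, 80 mm long (20 to 100 mm from the pin), spinning freely about its own length, so a hand can hold it without turning while cranking. Folded, its centreline lies 42 mm off the sloping face, over the arm.
- bath_rim (a point): point on the rim of the round steel water bath (200 mm wide, 100 mm deep), at the side next to the pointer. Rises with the bath.
- pointer_tip (a point): tip of the small flat steel pointer on a black clamp on the thin steel post beside the bath; its height is the wanted height of the bath's rim. The clamp would slide on the post if pushed; leave it.
- bottle: tall amber bottle, loose, standing in front of the crank. 190 mm high, body 64 mm wide up to 125 mm, shoulders to 150 mm, cap 36 mm wide from 160 to 190 mm; 0.2 to 0.45 kg. Origin at the centre of its underside.
- tray: fixed shallow white tray, 200 (its x) x 130 (its y) x 18 mm, walls and floor 5 mm thick. Origin at the centre of its underside, its floor 5 mm above the table. The jar stands near its +x end, the -x half is free.
- jar: squat jar, 66 mm wide, 85 mm high, in the tray; bystander. Origin at the centre of its underside.
- beaker: glass beaker, 68 mm wide, 75 mm high, in front and to one side of the crank; bystander. Origin at the centre of its underside.
- tin: steel tin, 68 mm wide, 70 mm high, in front and to the other side of the crank; bystander. Origin at the centre of its underside.
- hotplate: fixed white hotplate stirrer, 150 x 150 x 92 mm; bystander. Origin at the centre of its underside.
- head: motor head of the stand, with flask and condenser (up to 620 mm); origin and axes are the stand's. Its white box begins at x = 57 mm, y -120 to 30, z 340 to 425 mm, and overhangs the far part of the crank's circle: an upright hand there hits it, so lean the tool back along the face's normal. Not to be touched.

How it is judged:
On the way, in this order (a step that is already met when the one before it is completed fails the run):
1. the bottle stands upright and released in the tray (x of bottle in the frame of tray between -0.07 and 0.07 m and y of bottle in the frame of tray between -0.035 and 0.035 m and height (world z) of bottle below 0.012 m and angle between bottle's own z axis and vertical below 0.12 rad and linear speed of bottle below 0.02 m/s and contact force between the fingers and bottle below 0.2 N), for 0.2 s.
2. the handle is swung fully out (value of joint fold above 1.4 rad), for 0.1 s.
3. the bath's rim is level with the pointer (z of bath_rim in the frame of pointer_tip between -0.006 and 0.006 m and value of joint fold above 1.4 rad), for 0.2 s.
At the end, for the whole second after the job is handed in: Bottle upright (7 deg) in the tray, centre within 70 mm along and 35 mm across of the tray's centre; handle out over 1.4 rad; bath rim within 6 mm of the pointer's height, at rest; jar, beaker and tin within 20 mm of their starts; all released (all of step 1 and all of step 3 and velocity of joint crank between -0.1 and 0.1 rad/s and distance of each of jar, beaker, tin from where it was at the start of the episode below 0.02 m); the robot touches nothing.
It fails at once if the crank is turned (hinge moved over 30 mm) while the handle is less than about 69 deg out (value of joint fold below 1.2 rad and distance of hinge from where it was at the start of the episode above 0.03 m).
It fails at once if the bottle is tipped over 30 deg (angle between bottle's own z axis and vertical above 0.52 rad).
It fails at once if jar, beaker or tin is shifted over 20 mm or tipped (distance of any of jar, beaker, tin from where it was at the start of the episode above 0.02 m or angle between any of jar, beaker, tin's own z axis and vertical above 0.35 rad).
It fails at once if the pointer is shifted over 5 mm (distance of pointer_tip from where it was at the start of the episode above 0.005 m).
It fails at once if the robot presses on the motor head with over 3 N (contact force between any of the arm, the fingers and head above 3 N).
It also fails if it takes over 72 s, if anything falls off the work surface, if the arm or the gripper's body presses on something with over 40 N, if the wrist force passes 120 N, or if a joint passes its speed limit or range.

### The arm

A 6-joint arm with a two-finger parallel gripper is mounted at the origin on the work surface. World frame = base frame: x ahead of the robot, y to its left, z up, the work surface at z = 0. Lengths are in m, angles in rad, forces in N, time in s.
With the tool pointing down it reaches from about 0.35 to 0.725 m from the base axis. Payload 4.3 kg.
Tool frame: the origin (TCP) lies at the very end of the fingers, on their centre line; the grasp point (between the pads) lies 19 mm behind it; z points along the fingers, y is the line along which they close (so a half turn about z gives the same grasp; the last joint's range is limited). The gripper opens to 85 mm and grips with 20 to 120 N. Pads are 22 mm wide; open, the fingers measure 114 mm over their backs; the gripper's body (76 mm by 85 mm) begins 54 mm behind the grasp point. The pads swing forward as they close: fully open they stand 13 mm farther back than shut.
Start: joints at [-1.362, 0.377, 0.081, 1.274, 0, 1.46], TCP at [0.18, -0.546, 0.231] pointing down, gripper open.
Joint ranges: [-2.72, 2.72], [-0.84, 1.66], [-1.02, 1.22], [-1.77, 2.12], [-1.37, 1.28], [-3.14, 3.14]. Speed limits (rad/s): [2.57, 2.57, 3.14, 3.14, 3.14, 3.14].

### API

Orientations are given as a unit quaternion [w, x, y, z].
In Python, from plant import ctrl, optics gives the robot as it stands (ctrl), with the cameras (optics).
- The arm moves only by the tool nudge_tcp, called in YAML: its name, and indented under it one key for each argument. Schema: {"type":"object","properties":{"increments":{"type":"array","items":{"type":"array","items":{"type":"number"},"minItems":7,"maxItems":7},"minItems":1,"maxItems":12},"clamp_n":{"type":"number"},"only":{"type":"string"},"quiet":{"type":"boolean"},"lines":{"type":"string"}},"required":["increments"],"additionalProperties":false}. increments is a list of rows, 1 to 12 of them, each of 7 numbers: the finger opening in m, then dx, dy, dz in fractions of the full range, 1 being 0.8 m, then a rotation vector rx, ry, rz in fractions of the full range, 1 being pi rad; each row is the pose to reach, as a shift and turn from the pose commanded when the call began, along the tool's axes at that moment; what a row does not reach only later rows make up. A row lasts 1/12 s, in which the tool goes at most 0.0417 m and 0.125 rad, less where a joint would pass 70% of its speed; a pose out of reach is approached as far as the arm can. The fingers move at their own pace and stop on an object; clamp_n is the grip in N (left out, the last holds). Time passes only in rows, so rows that do not move let the fingers close. The tool returns the time, the measured TCP pose, the force, the opening and the grip force at its end. only (a regular expression) keeps the lines of the reply that match it, lines (a string "A,B") keeps lines A to B, and quiet returns only ok. A shift or turn number past 1, either way, is cut back to 1. Input that does not fit is refused with a message, and nothing moves.
- ctrl.get_state(): the state, without advancing time (a new reading comes with each control period).
- optics.snapshot(name): name is "side" or "top" or "wrist"; returns the picture (480x640x3 uint8, blue, green, red); there is no depth.
- optics.camera_params(name): a dict with "mtx" (3x3 intrinsics, pixels), "position" and "attitude" of the camera in the world. Camera axes: x right, y down, z forward; pixel columns grow to the right and rows downward; lengths in m; the calibration is good to about 2 mm. A picture is of the moment at which its call begins: read the wrist's pose just before it. camera_params takes no time and is no camera call; for the wrist camera it gives the pose at the moment of the call.
- ctrl.sign_off(): hands the job in; it is judged then, once.
The state is a dict: "time_s": time; "qpos": joint angles; "joint_vel": joint speeds; "joint_torque": joint torques, N m; "ee_pos": TCP position; "tool_rot": TCP orientation; "contact_force": force on the tool from outside, world axes, zero at the start; "torque": the same for the moment, N m; "width": finger opening in m; "grip_force": force on a finger pad.
Only numpy, scipy, OpenCV 4.12 (cv2) and the standard library are available. Lean on these libraries where they do the work, as an engineer would, in place of code of your own. Each camera call takes 0.05 s, during which the arm holds its last target. There are 200 camera calls.

## Working session

There is one attempt and no reset: what is moved stays moved. The work goes in short steps, Python scripts to look and compute and a tool call to move; the robot and the scene stay as the last step left them, time stands still between calls to the robot, and variables do not carry over. Pictures are saved under pics/ and viewed, at most 10 in all, crops included, and the job is handed in when it is done.

```bash
ls; mkdir -p pics; python3 - <<'E'
from plant import ctrl, optics
import cv2,numpy as np
s=ctrl.get_state();print(s)
for n in("side","top"):
    p=optics.camera_params(n);print(n,p)
    cv2.imwrite(f"pics/{n}0.png",optics.snapshot(n))
E
```

```text
pics
plant.py
{'time_s': 0.0, 'qpos': array([-1.36231488e+00,  3.78060960e-01,  7.96075599e-02,  1.27439764e+00,
       -2.01261292e-05,  1.46051312e+00]), 'joint_vel': array([-0.00118312,  0.0004615 , -0.00021556, -0.00045697,  0.00063471,
        0.00013231]), 'joint_torque': array([-8.41342426e-04, -4.63607347e+01,  2.69873893e+01,  2.08638038e-02,
       -1.39248568e-04,  1.30968115e-05]), 'ee_pos': array([ 0.1800718 , -0.54537569,  0.23035498]), 'tool_rot': array([-1.02562627e-03,  9.87324979e-01,  1.58708319e-01, -6.04730519e-05]), 'contact_force': array([ 1.19550164, -0.15446057, -0.67785644]), 'torque': array([-0.03216825, -0.00388406,  0.00929029]), 'grip_force': 0.0, 'width': 0.08540051540900641}
side {'mtx': array([[452.02179893,   0.        , 320.86582768],
       [  0.        , 452.02179893, 240.96190411],
       [  0.        ,   0.        ,   1.        ]]), 'position': array([0.14953947, 0.57879472, 0.77207318]), 'attitude': array([ 0.14641486, -0.2883327 ,  0.85812187, -0.39881549])}
top {'mtx': array([[518.33413928,   0.        , 319.94472725],
       [  0.        , 518.33413928, 241.85223131],
       [  0.        ,   0.        ,   1.        ]]), 'position': array([0.4107747 , 0.0226737 , 1.22389063]), 'attitude': array([ 0.05377044, -0.70438388,  0.70507598, -0.0618057 ])}
```

View pics/side0.png

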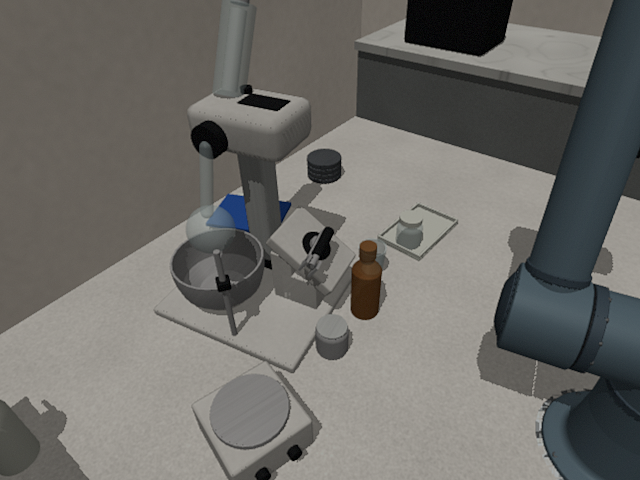

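View pics/top0.png

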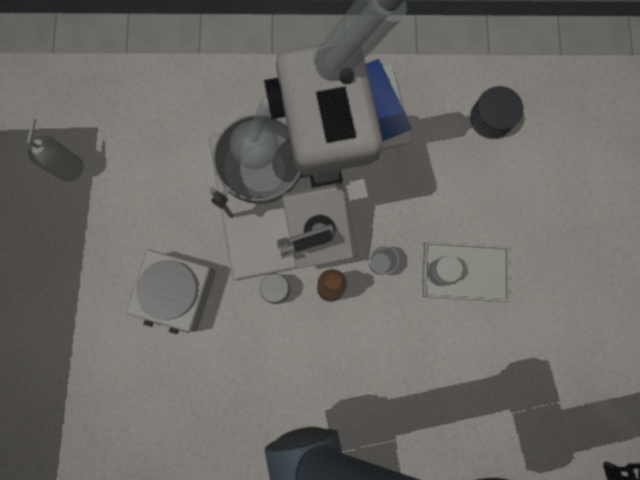

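The side view shows the bottle at (367,280), the jar and tray at about (415,230), the pointer clamp at (223,283), and the handle running from (308,268) to (327,233). The top view shows the bottle cap at (332,283), the tray at (425–508, 243–302) with the jar at (449,270), and the folded handle from (285,245) to (333,235).

```bash
cat > h.py <<'E'
import numpy as np,cv2
from scipy.spatial.transform import Rotation as R
from plant import ctrl, optics
def q2R(q): return R.from_quat(np.r_[q[1:],q[0]])
def cam(n):
    p=optics.camera_params(n); return p["mtx"],p["position"],q2R(p["attitude"]).as_matrix()
def ray(c,uv):
    K,p,A=c; d=A@np.linalg.solve(K,[uv[0],uv[1],1.]); return p,d/np.linalg.norm(d)
def onz(c,uv,z):
    p,d=ray(c,uv); return p+d*(z-p[2])/d[2]
def proj(c,X):
    K,p,A=c; v=K@(A.T@(np.asarray(X)-p)); return v[:2]/v[2]
def tri(c1,u1,c2,u2):
    p,d=ray(c1,u1);q,e=ray(c2,u2)
    t=np.linalg.lstsq(np.c_[d,-e],q-p,rcond=None)[0]; a=p+t[0]*d;b=q+t[1]*e
    return (a+b)/2,np.linalg.norm(a-b)
def crop(src,x0,y0,w,h,s,out,step=20):
    im=cv2.imread(src)[y0:y0+h,x0:x0+w]; im=cv2.resize(im,None,fx=s,fy=s,interpolation=cv2.INTER_CUBIC)
    im=cv2.convertScaleAbs(im,alpha=1.4,beta=10)
    for x in range(x0-x0%step+step,x0+w,step):
        cv2.line(im,(int((x-x0+.5)*s),0),(int((x-x0+.5)*s),8),(0,0,255),1);cv2.putText(im,str(x),(int((x-x0+.5)*s)-12,20),0,.4,(0,0,255),1)
    for y in range(y0-y0%step+step,y0+h,step):
        cv2.line(im,(0,int((y-y0+.5)*s)),(8,int((y-y0+.5)*s)),(0,0,255),1);cv2.putText(im,str(y),(10,int((y-y0+.5)*s)+4),0,.4,(0,0,255),1)
    cv2.imwrite(out,im)
E
python3 - <<'E'
from h import *
crop("pics/top0.png",200,120,200,180,3.3,"pics/c1.png")
crop("pics/side0.png",150,190,240,180,3.3,"pics/c2.png")
E
```

```text
(no output)
```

View pics/c1.png

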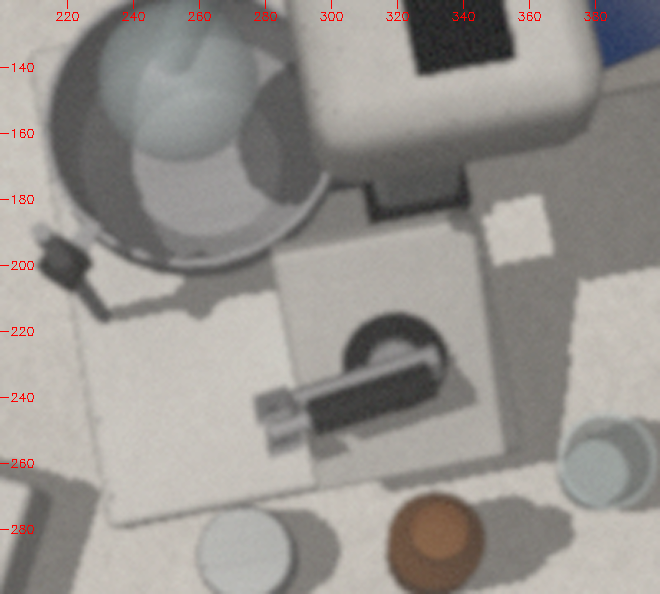

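View pics/c2.png

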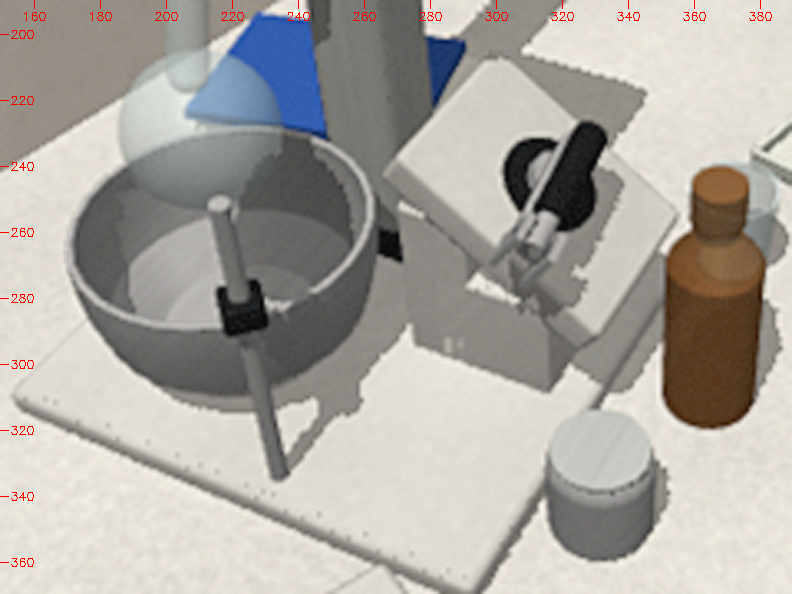

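```bash
cat > scene.py <<'E'
from h import *
T=cam("top");S=cam("side")
F={"h+":((283.3,195.5),(267,243)),"h-":((342.5,188.5),(301,207)),"l-":((352,257),(355,254)),"l+":((295.5,267),(329,292.5))}
# fit stand pose (x,y,yaw) to the known face corners by reprojection
from scipy.optimize import least_squares
up=np.array([.819,0,.574]);nr=np.array([-.574,0,.819])
loc={k:np.array([0,0,.15])+up*(.085 if k[0]=="h" else -.085)+np.array([0,.065 if k[1]=="+" else -.065,0]) for k in F}
def W(p,X): return R.from_euler("z",p[2]).apply(X)+np.r_[p[:2],0]
f=lambda p:np.concatenate([np.r_[proj(T,W(p,loc[k]))-F[k][0],proj(S,W(p,loc[k]))-F[k][1]] for k in F])
sol=least_squares(f,[.5,0,0]);st=sol.x
if __name__=="__main__":
    np.set_printoptions(precision=4,suppress=True)
    for k in F: print(k,*tri(T,F[k][0],S,F[k][1]),W(st,loc[k]))
    print("stand",st,"resid",sol.fun)
    print("plate corner",onz(T,(233.5,279),.022),W(st,[-.055,.215,.022]))
    print("hub side proj",proj(S,W(st,np.array([0,0,.15]))),proj(T,W(st,np.array([0,0,.15]))))
    for a in np.arange(-2.8,2.81,.2):
        # clockwise seen from outside = negative rotation about the normal
        v=R.from_rotvec(-a*nr).apply(up); H=W(st,np.array([0,0,.15])+.08*v+.042*nr); G=W(st,np.array([0,0,.15])-.02*v+.042*nr)
        print(round(a,2),H,proj(T,H),proj(S,H),proj(T,G),proj(S,G))
    im=cv2.imread("pics/side0.png"); 
    print("bottle top",onz(T,(333.5,281),.19),tri(T,(333.5,281),S,(368.5,245)))
    for c in [(425,242.5),(508.5,247),(507,302),(423,297.5)]: print("tray",onz(T,c,.018))
    print("jar",onz(T,(449.5,269),.085),"beaker",onz(T,(385,260),.075),"tin",onz(T,(274.5,287),.07))
E
python3 scene.py
```

```text
h+ [0.6836 0.0878 0.1743] 0.003977729187698791 [0.6742 0.0929 0.1988]
h- [ 0.6939 -0.0351  0.1903] 0.002861325715984745 [ 0.6974 -0.035   0.1988]
l- [ 0.5635 -0.0597  0.1023] 0.002321204388316056 [ 0.5605 -0.0599  0.1012]
l+ [0.5427 0.064  0.0952] 0.0031612705475873347 [0.5372 0.068  0.1012]
stand [0.6173 0.0165 0.1796] resid [-3.8199  0.6275  1.4652 -6.0654 -0.2213 -3.366  -0.8124 -3.5474 -0.1901
  0.9609  1.6626  0.9092 -2.3102  1.5692  1.7178  0.3873]
plate corner [0.5219 0.2094 0.022 ] [0.5248 0.2182 0.022 ]
hub side proj [314.8439 246.3866] [316.9597 228.1681]
-2.8 [0.5281 0.0275 0.1411] [311.7275 270.7633] [346.1516 269.4629] [321.1135 227.5081] [319.4241 229.0053]
-2.6 [0.531  0.0427 0.145 ] [304.4435 269.1767] [340.6016 271.6455] [322.988  227.9549] [320.8415 228.5873]
-2.4 [0.5364 0.0567 0.1505] [297.6784 266.3003] [334.2733 272.4432] [324.706  228.7402] [322.4038 228.5033]
-2.2 [0.5441 0.0689 0.1574] [291.6914 262.2247] [327.4225 271.7778] [326.1986 229.8312] [324.0492 228.7542]
-2.0 [0.5538 0.0789 0.1653] [286.7214 257.0855] [320.3454 269.6401] [327.4062 231.1825] [325.713
[... 2247 characters left out ...]
34.5821] [310.5008 232.6312] [316.7881 237.6215]
2.4 [ 0.5557 -0.0496  0.1505] [348.6124 257.0888] [356.4591 241.1162] [311.5764 231.0808] [316.316  235.8927]
2.6 [ 0.5457 -0.0384  0.145 ] [343.1561 262.1629] [357.3042 247.589 ] [312.9596 229.7417] [316.1829 234.2146]
2.8 [ 0.5377 -0.0252  0.1411] [336.8038 266.2143] [356.8959 253.767 ] [314.5948 228.6692] [316.3918 232.6555]
bottle top [ 0.5022 -0.0162  0.19  ] (array([ 0.5035, -0.0157,  0.1887]), np.float64(0.002567175840136005))
tray [ 0.6083 -0.2395  0.018 ]
tray [ 0.5975 -0.437   0.018 ]
tray [ 0.4682 -0.4256  0.018 ]
tray [ 0.4789 -0.2304  0.018 ]
jar [ 0.5379 -0.2773  0.085 ] beaker [ 0.5593 -0.1361  0.075 ] tin [0.4996 0.1105 0.07  ]
```

```bash
cat > scene2.py <<'E'
from scene import *
O=np.array([0,0,.15])
def arm(a): return R.from_rotvec(-a*nr).apply(up)
def res(p):
    r=[.5*f(p[:3])]
    pc=W(p,np.array([-.055,.215,.022]))
    r+=[proj(T,pc)-(232.7,278.2),proj(S,pc)-(292.2,367.5),proj(S,W(p,np.array([.305,.215,.022])))-(154.3,309.5)]
    for d,ut,us in((-.02,(331.8,234.9),(328.8,231)),(.06,(294.4,246.2),(316,252))):
        X=W(p,O+d*arm(p[3])+.042*nr); r+=[proj(T,X)-ut,proj(S,X)-us]
    return np.concatenate(r)
s2=least_squares(res,[*st,-1.7],loss="soft_l1");st=s2.x[:3];a0=s2.x[3]
yaw=st[2]; N=R.from_euler("z",yaw).apply(nr); U=R.from_euler("z",yaw).apply(up)
HUB=W(st,O)
def hinge(a): return W(st,O+.08*arm(a)+.042*nr)
if __name__=="__main__":
    np.set_printoptions(precision=4,suppress=True)
    print(st,a0);print(res(s2.x).reshape(-1,2))
    print("hub",HUB,"hinge",hinge(a0),"N",N)
E
python3 scene2.py; python3 - <<'E'
from h import *
c=cam("wrist");s=ctrl.get_state();Rt=q2R(s["tool_rot"]).as_matrix()
print(Rt,Rt.T@(c[1]-s["ee_pos"]),Rt.T@c[2],c[0])
E
```

```text
[0.6171 0.0118 0.1907] -1.701437026158844
[[-0.9039  0.5704]
 [ 1.6186 -3.4516]
 [ 0.8259 -1.7649]
 [ 0.086  -2.2035]
 [ 1.1262  0.336 ]
 [ 1.3873 -0.2386]
 [ 0.1354  0.9631]
 [ 1.8342 -0.5257]
 [-0.5246  0.6165]
 [ 0.467   0.4847]
 [-2.1304 -1.9591]
 [-0.802  -1.3592]
 [ 0.6963 -1.4577]
 [-0.8453 -0.8269]
 [-0.17    3.6051]]
hub [0.6171 0.0118 0.15  ] hinge [0.57   0.0835 0.1784] N [-0.5636 -0.1088  0.819 ]
[[ 9.49603326e-01  3.13453929e-01 -3.97893392e-04]
 [ 3.13454123e-01 -9.49601612e-01  1.81396298e-03]
 [ 1.90753615e-04 -1.84726660e-03 -9.99998276e-01]] [ 0.07925294 -0.00082383 -0.14385073] [[ 2.64466751e-04 -9.51002275e-01 -3.09183768e-01]
 [ 9.99999962e-01  2.25791668e-04  1.60869867e-04]
 [-8.31764913e-05 -3.09183798e-01  9.51002299e-01]] [[372.70481333   0.         313.27333281]
 [  0.         372.70481333 238.86306439]
 [  0.           0.           1.        ]]
```

The manual's scale: shifts go in shares of 0.8 m and turns go in shares of pi rad. Converting my numbers, 0.473 m / 0.8 = 0.5913, -0.402 m / 0.8 = -0.5025, -1.4 rad / 3.1416 = -0.4456.

```bash
cat >> h.py <<'E'
def ori(z,x):
    z=np.asarray(z,float)/np.linalg.norm(z);x=np.asarray(x,float);x=x-z*(x@z);x/=np.linalg.norm(x)
    return R.from_matrix(np.c_[x,np.cross(z,x),z])
def rel(p,o=None):
    s=ctrl.get_state();t=q2R(s["tool_rot"]);np.set_printoptions(precision=4,suppress=True)
    v=t.inv().apply(np.asarray(p)-s["ee_pos"]);print("d",v,"r",(t.inv()*o).as_rotvec() if o else 0,"at",s["ee_pos"],"q",s["qpos"],"t",s["time_s"])
E
```

nudge_tcp:
  increments:
    - [0.085, 0.5913, -0.5025, -0.025, 0, 0, -0.4456]
    - [0.085, 0.5913, -0.5025, -0.025, 0, 0, -0.4456]
    - [0.085, 0.5913, -0.5025, -0.025, 0, 0, -0.4456]
    - [0.085, 0.5913, -0.5025, -0.025, 0, 0, -0.4456]
    - [0.085, 0.5913, -0.5025, -0.025, 0, 0, -0.4456]
    - [0.085, 0.5913, -0.5025, -0.025, 0, 0, -0.4456]
    - [0.085, 0.5913, -0.5025, -0.025, 0, 0, -0.4456]
    - [0.085, 0.5913, -0.5025, -0.025, 0, 0, -0.4456]
    - [0.085, 0.5913, -0.5025, -0.025, 0, 0, -0.4456]
    - [0.085, 0.5913, -0.5025, -0.025, 0, 0, -0.4456]
    - [0.085, 0.5913, -0.5025, -0.025, 0, 0, -0.4456]
    - [0.085, 0.5913, -0.5025, -0.025, 0, 0, -0.4456]

```text
time_s: 1.1
ee_pos: [0.4407, -0.1173, 0.2473]
tool_rot: [-0.0, 0.651, 0.759, -0.0]
contact_force: [0.1, -0.3, -0.2]
width: 0.0847
grip_force: 0.0
```

```bash
python3 -c "
from h import *
rel([.503,-.016,.25],ori([0,0,-1],[-1,0,0]))"
```

```text
d [ 0.0907  0.0769 -0.0027] r [-0.0003 -0.0002 -1.4183] at [ 0.4407 -0.1173  0.2473] q [-0.3992  0.1321 -0.2022  1.2367 -0.0002  1.019 ] t 1.1
```

Converted, 0.091 m / 0.8 = 0.1138, 0.077 m / 0.8 = 0.0963, -1.418 rad / 3.1416 = -0.4514.

nudge_tcp:
  increments:
    - [0.085, 0.1138, 0.0963, -0.0038, 0, 0, -0.4514]
    - [0.085, 0.1138, 0.0963, -0.0038, 0, 0, -0.4514]
    - [0.085, 0.1138, 0.0963, -0.0038, 0, 0, -0.4514]
    - [0.085, 0.1138, 0.0963, -0.0038, 0, 0, -0.4514]
    - [0.085, 0.1138, 0.0963, -0.0038, 0, 0, -0.4514]
    - [0.085, 0.1138, 0.0963, -0.0038, 0, 0, -0.4514]
    - [0.085, 0.1138, 0.0963, -0.0038, 0, 0, -0.4514]
    - [0.085, 0.1138, 0.0963, -0.0038, 0, 0, -0.4514]
    - [0.085, 0.1138, 0.0963, -0.0038, 0, 0, -0.4514]
    - [0.085, 0.1138, 0.0963, -0.0038, 0, 0, -0.4514]
    - [0.085, 0.1138, 0.0963, -0.0038, 0, 0, -0.4514]
    - [0.085, 0.1138, 0.0963, -0.0038, 0, 0, -0.4514]

```text
time_s: 2.1
ee_pos: [0.5027, -0.0179, 0.2499]
tool_rot: [-0.001, -0.0, 1.0, 0.0]
contact_force: [-1.0, 0.7, 0.3]
width: 0.0849
grip_force: 0.0
```

```bash
python3 - <<'E'
from h import *
rel([.503,-.016,.158],ori([0,0,-1],[-1,0,0]))
c=cam("wrist");im=optics.snapshot("wrist");cv2.imwrite("pics/w1.png",im)
print("pred cap",proj(c,[.503,-.016,.19]))
b,g,r=[im[...,i].astype(int) for i in range(3)]
m=((r>1.5*b)&(r-b>30)).astype(np.uint8)
ys,xs=np.nonzero(m);print(m.sum(),xs.min(),xs.max(),ys.min(),ys.max())
E
```

```text
d [-0.0004  0.0019  0.0919] r [ 0.0001 -0.0012  0.0001] at [ 0.5027 -0.0179  0.2499] q [-0.1618  0.2267 -0.0792  1.2661 -0.0001 -0.1619] t 2.1
pred cap [315.2183 261.0012]
7338 276 358 171 292
```

View pics/w1.png

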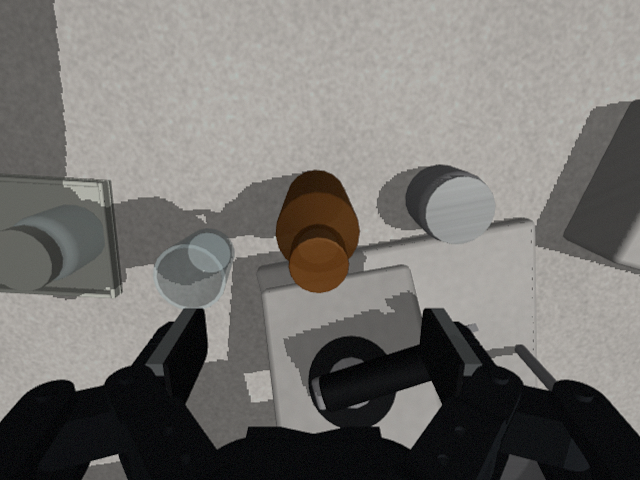

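The wrist view shows the cap centred at (318,265), which puts the bottle at about (0.505, -0.0145). That is within 3 mm of the top-camera value. Descending to grip the cap.

Converted, 0.092 m / 0.8 = 0.115, 0.0034 m / 0.8 = 0.0043.

nudge_tcp:
  increments:
    - [0.085, -0.003, 0.0043, 0.0375, 0, 0, 0]
    - [0.085, -0.003, 0.0043, 0.075, 0, 0, 0]
    - [0.085, -0.003, 0.0043, 0.115, 0, 0, 0]
    - [0.085, -0.003, 0.0043, 0.115, 0, 0, 0]
    - [0.02, -0.003, 0.0043, 0.115, 0, 0, 0]
    - [0.02, -0.003, 0.0043, 0.115, 0, 0, 0]
    - [0.02, -0.003, 0.0043, 0.115, 0, 0, 0]
    - [0.02, -0.003, 0.0043, 0.115, 0, 0, 0]
    - [0.02, -0.003, 0.0043, 0.115, 0, 0, 0]
    - [0.02, -0.003, 0.0043, 0.115, 0, 0, 0]
    - [0.02, -0.003, 0.0043, 0.115, 0, 0, 0]
    - [0.02, -0.003, 0.0043, 0.115, 0, 0, 0]
  clamp_n: 45

```text
time_s: 3.15
ee_pos: [0.5074, -0.015, 0.1608]
tool_rot: [0.002, 0.002, 1.0, -0.001]
contact_force: [0.2, -0.4, 6.6]
width: 0.0347
grip_force: 45.3
```

Converted, -0.25 m / 0.8 = -0.3125, -0.16 m / 0.8 = -0.2.

nudge_tcp:
  increments:
    - [0.02, 0, 0, -0.025, 0, 0, 0]
    - [0.02, 0, 0, -0.0625, 0, 0, 0]
    - [0.02, 0, 0, -0.1063, 0, 0, 0]
    - [0.02, 0, 0, -0.15, 0, 0, 0]
    - [0.02, -0.0025, -0.025, -0.1625, 0, 0, 0]
    - [0.02, -0.0063, -0.0688, -0.1625, 0, 0, 0]
    - [0.02, -0.01, -0.1125, -0.1625, 0, 0, 0]
    - [0.02, -0.0138, -0.1563, -0.1625, 0, 0, 0]
    - [0.02, -0.0175, -0.2, -0.1625, 0, 0, 0]
    - [0.02, -0.0213, -0.2438, -0.1625, 0, 0, 0]
    - [0.02, -0.025, -0.2875, -0.1625, 0, 0, 0]
    - [0.02, -0.0275, -0.3125, -0.1625, 0, 0, 0]
  clamp_n: 60

```text
time_s: 4.15
ee_pos: [0.5261, -0.2686, 0.2882]
tool_rot: [-0.0, 0.004, 1.0, -0.001]
contact_force: [0.5, 0.2, -3.1]
width: 0.0342
grip_force: 60.7
```

```bash
python3 -c "
from h import *
rel([.536,-.378,.175],ori([0,0,-1],[-1,0,0]))"
```

```text
d [-0.0108 -0.1092  0.1134] r [-0.0018 -0.0003 -0.0077] at [ 0.5261 -0.2686  0.2882] q [-0.5785  0.4071  0.2713  1.4343 -0.0016 -0.5709] t 4.15
```

Converted, 0.12 m / 0.8 = 0.15, 0.116 m / 0.8 = 0.145.

nudge_tcp:
  increments:
    - [0.02, -0.005, -0.0438, 0, 0, 0, 0]
    - [0.02, -0.01, -0.0875, 0, 0, 0, 0]
    - [0.02, -0.0138, -0.125, 0, 0, 0, 0]
    - [0.02, -0.0138, -0.1363, 0, 0, 0, 0]
    - [0.02, -0.0138, -0.1363, 0.0375, 0, 0, 0]
    - [0.02, -0.0138, -0.1363, 0.075, 0, 0, 0]
    - [0.02, -0.0138, -0.1363, 0.1125, 0, 0, 0]
    - [0.02, -0.0138, -0.1363, 0.1313, 0, 0, 0]
    - [0.02, -0.0138, -0.1363, 0.14, 0, 0, 0]
    - [0.02, -0.0138, -0.1363, 0.145, 0, 0, 0]
    - [0.02, -0.0138, -0.1363, 0.15, 0, 0, 0]
    - [0.02, -0.0138, -0.1363, 0.15, 0, 0, 0]

```text
time_s: 5.15
ee_pos: [0.5374, -0.374, 0.1692]
tool_rot: [0.001, 0.002, 1.0, -0.0]
contact_force: [-1.1, 0.1, -2.5]
width: 0.0344
grip_force: 61.1
```

Converted, 0.005 m / 0.8 = 0.0063, 0.004 m / 0.8 = 0.005.

nudge_tcp:
  increments:
    - [0.02, 0, 0, 0.0025, 0, 0, 0]
    - [0.02, 0, 0, 0.005, 0, 0, 0]
    - [0.02, 0, 0, 0.0063, 0, 0, 0]
    - [0.02, 0, 0, 0.0063, 0, 0, 0]

```text
time_s: 5.48
ee_pos: [0.5378, -0.3746, 0.1659]
tool_rot: [0.002, 0.002, 1.0, -0.001]
contact_force: [-0.4, 0.8, 5.1]
width: 0.0341
grip_force: 62.0
```

Bottle is on the floor of the tray. Releasing and rising.

Converted, -0.14 m / 0.8 = -0.175, -0.11 m / 0.8 = -0.1375.

nudge_tcp:
  increments:
    - [0.05, 0, 0, 0, 0, 0, 0]
    - [0.085, 0, 0, 0, 0, 0, 0]
    - [0.085, 0, 0, 0, 0, 0, 0]
    - [0.085, 0, 0, 0, 0, 0, 0]
    - [0.085, 0, 0, 0, 0, 0, 0]
    - [0.085, 0, 0, -0.0375, 0, 0, 0]
    - [0.085, 0, 0, -0.0875, 0, 0, 0]
    - [0.085, 0, 0, -0.1375, 0, 0, 0]
    - [0.085, 0, 0, -0.175, 0, 0, 0]
    - [0.085, 0, 0, -0.175, 0, 0, 0]

```text
time_s: 6.32
ee_pos: [0.5387, -0.3754, 0.3114]
tool_rot: [0.005, 0.002, 1.0, -0.004]
contact_force: [-0.5, 0.1, 0.5]
width: 0.0847
grip_force: 0.0
```

```bash
python3 - <<'E'
from scene2 import *
im=optics.snapshot("top");cv2.imwrite("pics/top1.png",im)
b,g,r=[im[...,i].astype(int) for i in range(3)]
m=((r>1.5*b)&(r-b>30)).astype(np.uint8);ys,xs=np.nonzero(m);print(m.sum(),xs.mean(),ys.mean(),xs.min(),xs.max(),ys.min(),ys.max())
im=optics.snapshot("side");b,g,r=[im[...,i].astype(int) for i in range(3)]
cv2.imwrite("pics/side1.png",im)
m=((r>1.5*b)&(r-b>30)).astype(np.uint8);ys,xs=np.nonzero(m);print(m.sum(),xs.min(),xs.max(),ys.min(),ys.max())
print("pred side top/bottom",proj(S,[.537,-.375,.195]),proj(S,[.537,-.375,.005]))
E
```

```text
461 502.4815618221258 269.1648590021692 487 520 257 282
1293 419 445 161 230
pred side top/bottom [436.82020489 162.95964857] [427.01275849 223.41555536]
```

```bash
python3 - <<'E'
from scene2 import *
V=R.from_euler("z",yaw).apply(arm(a0));print("V",V)
o=ori(-N,-V); H=hinge(a0)
print("pre",H-.078*V+.105*N)
rel(H-.078*V+.105*N,o)
E
```

```text
V [-0.2928577   0.95334304 -0.07488938]
pre [ 0.53368573 -0.00231104  0.27024322]
d [0.006  0.3723 0.0339] r [ 0.481  -0.5187 -1.8293] at [ 0.5378 -0.3745  0.3052] q [-0.7051  0.5664  0.5701  1.5702 -0.     -0.7003] t 6.4167
```

Converted, 0.372 m / 0.8 = 0.465, 0.27 m / 0.8 = 0.3375, 0.27 rad / 3.1416 = 0.0859.

nudge_tcp:
  increments:
    - [0.085, 0, 0.0375, 0, 0.0095, -0.0095, -0.035]
    - [0.085, 0, 0.0875, 0, 0.0191, -0.0204, -0.0716]
    - [0.085, 0, 0.1375, 0, 0.0286, -0.0306, -0.1082]
    - [0.085, 0, 0.1875, 0, 0.0382, -0.0414, -0.1464]
    - [0.085, 0, 0.2375, 0, 0.0477, -0.0509, -0.1814]
    - [0.085, 0, 0.2875, 0, 0.0573, -0.0618, -0.218]
    - [0.085, 0.0038, 0.3375, 0.0125, 0.0668, -0.0719, -0.2546]
    - [0.085, 0.0075, 0.375, 0.025, 0.0764, -0.0828, -0.2897]
    - [0.085, 0.0075, 0.4125, 0.0313, 0.0859, -0.0923, -0.3279]
    - [0.085, 0.0075, 0.4375, 0.0375, 0.0955, -0.1031, -0.3629]
    - [0.085, 0.0075, 0.4563, 0.0425, 0.105, -0.1133, -0.4011]
    - [0.085, 0.0075, 0.465, 0.0425, 0.1146, -0.1241, -0.4361]

```text
time_s: 7.42
ee_pos: [0.5299, 0.001, 0.2654]
tool_rot: [0.177, -0.627, 0.741, -0.163]
contact_force: [-0.6, -0.5, 0.3]
width: 0.085
grip_force: 0.0
```

```bash
python3 - <<'E'
from scene2 import *
V=R.from_euler("z",yaw).apply(arm(a0));H=hinge(a0)
rel(H-.078*V+.105*N,ori(-N,-V))
E
```

```text
d [ 0.0025 -0.0061 -0.0024] r [ 0.1269 -0.122  -0.4533] at [0.5299 0.001  0.2654] q [-0.1464 -0.1288 -0.5511  0.6655  0.0483 -1.5388] t 7.4167
```

Converted, -0.006 m / 0.8 = -0.0075, 0.0025 m / 0.8 = 0.0031, -0.453 rad / 3.1416 = -0.1442.

nudge_tcp:
  increments:
    - [0.085, 0.0031, -0.0075, -0.0025, 0.0404, -0.0388, -0.1442]
    - [0.085, 0.0031, -0.0075, -0.0025, 0.0404, -0.0388, -0.1442]
    - [0.085, 0.0031, -0.0075, -0.0025, 0.0404, -0.0388, -0.1442]
    - [0.085, 0.0031, -0.0075, -0.0025, 0.0404, -0.0388, -0.1442]
    - [0.085, 0.0031, -0.0075, -0.0025, 0.0404, -0.0388, -0.1442]
    - [0.085, 0.0031, -0.0075, -0.0025, 0.0404, -0.0388, -0.1442]

```text
time_s: 7.92
ee_pos: [0.5349, -0.0054, 0.2714]
tool_rot: [-0.219, 0.77, -0.563, 0.207]
contact_force: [0.1, -0.7, -0.2]
width: 0.0849
grip_force: 0.0
```

```bash
python3 - <<'E'
from scene2 import *
V=R.from_euler("z",yaw).apply(arm(a0));H=hinge(a0)
rel(H-.078*V+.105*N,ori(-N,-V))
c=cam("wrist");im=optics.snapshot("wrist")
print([proj(c,H-d*V) for d in(0,.02,.1)],proj(c,HUB))
cv2.imwrite("pics/w2.png",im)
E
```

```text
d [-0.0034  0.0007  0.0005] r [ 0.0004 -0.0055 -0.0122] at [ 0.5349 -0.0054  0.2714] q [-0.2801 -0.1889 -0.6514  0.5476  0.2584 -2.0838] t 7.9167
[array([316.2745, 337.4885]), array([316.0244, 314.2636]), array([314.9053, 210.3388])] [314.8997 222.4835]
```

View pics/w2.png

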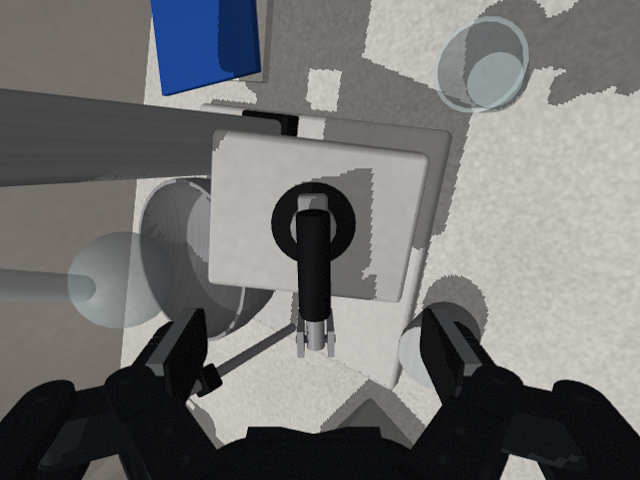

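The wrist view shows the folded handle from (313,212) to (316,320) with its pin at about (317,340). That is within a few pixels of the prediction, so I'm descending to grip it.

Converted, 0.12 m / 0.8 = 0.15, 0.07 m / 0.8 = 0.0875.

nudge_tcp:
  increments:
    - [0.085, -0.0038, 0, 0.0438, 0, 0, 0]
    - [0.085, -0.0038, 0, 0.0875, 0, 0, 0]
    - [0.085, -0.0038, 0, 0.125, 0, 0, 0]
    - [0.085, -0.0038, 0, 0.15, 0, 0, 0]
    - [0.06, -0.0038, 0, 0.15, 0, 0, 0]
    - [0.02, -0.0038, 0, 0.15, 0, 0, 0]
    - [0.01, -0.0038, 0, 0.15, 0, 0, 0]
    - [0.01, -0.0038, 0, 0.15, 0, 0, 0]
    - [0.01, -0.0038, 0, 0.15, 0, 0, 0]
    - [0.01, -0.0038, 0, 0.15, 0, 0, 0]
    - [0.01, -0.0038, 0, 0.15, 0, 0, 0]
    - [0.01, -0.0038, 0, 0.15, 0, 0, 0]
  clamp_n: 30

```text
time_s: 8.97
ee_pos: [0.6022, 0.0088, 0.1752]
tool_rot: [-0.218, 0.77, -0.562, 0.209]
contact_force: [-5.2, -3.5, -0.3]
width: 0.0227
grip_force: 29.5
```

```bash
python3 - <<'E'
from scene2 import *
V=R.from_euler("z",yaw).apply(arm(a0));H=hinge(a0)
rel(H-.078*V-.015*N,ori(-N,-V))
E
```

```text
d [-0.0023  0.002   0.0023] r [-0.0004 -0.0086 -0.0089] at [0.6022 0.0088 0.1752] q [-0.2015  0.0376 -0.7247  0.2296  0.2136 -2.0183] t 8.9667
```

Converted, -0.083 m / 0.8 = -0.1038, -0.079 m / 0.8 = -0.0988.

nudge_tcp:
  increments:
    - [0.01, -0.0013, 0, -0.015, 0, 0, 0]
    - [0.01, -0.0044, 0, -0.0291, 0, 0, 0]
    - [0.01, -0.01, 0, -0.043, 0, 0, 0]
    - [0.01, -0.0175, 0, -0.0558, 0, 0, 0]
    - [0.01, -0.0263, 0, -0.0675, 0, 0, 0]
    - [0.01, -0.0375, 0, -0.0775, 0, 0, 0]
    - [0.01, -0.05, 0, -0.0856, 0, 0, 0]
    - [0.01, -0.0625, 0, -0.092, 0, 0, 0]
    - [0.01, -0.0775, 0, -0.0963, 0, 0, 0]
    - [0.01, -0.0918, 0, -0.0988, 0, 0, 0]
    - [0.01, -0.1013, 0, -0.0988, 0, 0, 0]
    - [0.01, -0.1038, 0, -0.0988, 0, 0, 0]

```text
time_s: 9.97
ee_pos: [0.5353, 0.0822, 0.2353]
tool_rot: [-0.22, 0.77, -0.56, 0.21]
contact_force: [-5.8, -4.8, 0.6]
width: 0.0199
grip_force: 27.4
```

```bash
python3 - <<'E'
from scene2 import *
V=R.from_euler("z",yaw).apply(arm(a0));H=hinge(a0)
rel(H+.063*N,ori(-N,-V))
s=ctrl.get_state();print(q2R(s["tool_rot"]).inv().apply(s["contact_force"]))
cv2.imwrite("pics/w3.png",optics.snapshot("wrist"));cv2.imwrite("pics/side3.png",optics.snapshot("side"))
a=cv2.imread("pics/w3.png");b=cv2.imread("pics/side3.png")[150:350,150:470]
cv2.imwrite("pics/m3.png",np.hstack([cv2.resize(a,(400,300)),cv2.resize(b,(400,300))]))
E
```

```text
d [0.0047 0.0052 0.0033] r [-0.0056 -0.0073 -0.0066] at [0.5353 0.0822 0.2353] q [-0.0371 -0.1692 -0.7466  0.3867  0.1248 -1.8817] t 9.9667
[ 3.0161  5.5195 -4.2876]
```

View pics/m3.png

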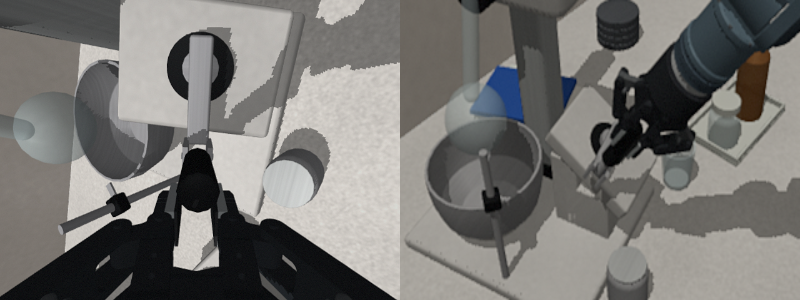

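nudge_tcp:
  increments:
    - [0.01, -0.005, 0, 0, 0, 0, 0]
    - [0.01, -0.0088, 0, 0, 0, 0, 0]
    - [0.01, -0.0088, 0, 0, 0, 0, 0]

```text
time_s: 10.32
ee_pos: [0.5341, 0.09, 0.2356]
tool_rot: [-0.222, 0.771, -0.56, 0.209]
contact_force: [-2.4, 2.2, 0.2]
width: 0.0103
grip_force: 1.1
```

```bash
python3 - <<'E'
from scene2 import *
V=R.from_euler("z",yaw).apply(arm(a0));H=hinge(a0)
rel(H+.063*N,ori(-N,-V))
s=ctrl.get_state();print(q2R(s["tool_rot"]).inv().apply(s["contact_force"]))
E
```

```text
d [0.0125 0.0066 0.0033] r [-0.0082 -0.0034 -0.0063] at [0.5341 0.09   0.2356] q [-0.019  -0.1708 -0.7489  0.3828  0.119  -1.8668] t 10.3167
[-2.756   1.1444 -1.3147]
```

Converted, -0.005 m / 0.8 = -0.0063.

nudge_tcp:
  increments:
    - [0.085, 0, 0, 0, 0, 0, 0]
    - [0.085, 0, 0, 0, 0, 0, 0]
    - [0.085, 0, 0, 0, 0, 0, 0]
    - [0.085, 0, 0, -0.0063, 0, 0, 0]
    - [0.085, 0, 0, -0.0063, 0, 0, 0]

```text
time_s: 10.73
ee_pos: [0.531, 0.0875, 0.2386]
tool_rot: [-0.22, 0.77, -0.561, 0.209]
contact_force: [1.0, -0.5, -0.7]
width: 0.0701
grip_force: 0.0
```

```bash
python3 - <<'E'
from scene2 import *
V=R.from_euler("z",yaw).apply(arm(a0));H=hinge(a0)
rel(H+.063*N,ori(-N,-V))
c=cam("wrist");im=optics.snapshot("wrist");cv2.imwrite("pics/w4.png",im)
for ph in(1.3,1.4,1.5,1.571): print(ph,[proj(c,H+d*(-V*np.cos(ph)+N*np.sin(ph))) for d in(0,.02,.1)])
for n in("side","top"): cv2.imwrite(f"pics/{n}4.png",optics.snapshot(n))
a=im[200:480,200:440];b=cv2.imread("pics/side4.png")[190:300,250:370]
cv2.imwrite("pics/m4.png",np.hstack([cv2.resize(a,(480,560)),cv2.resize(b,(320,293)).repeat(1,0) if 0 else cv2.copyMakeBorder(cv2.resize(b,(320,293)),0,267,0,0,cv2.BORDER_CONSTANT)]))
E
```

```text
d [0.0107 0.0052 0.0079] r [-0.0051 -0.0063 -0.0073] at [0.531  0.0875 0.2386] q [-0.0232 -0.1799 -0.7454  0.3979  0.1176 -1.8695] t 10.7333
1.3 [array([323.6176, 236.3577]), array([324.3963, 237.4521]), array([329.9995, 245.3261])]
1.4 [array([323.6176, 236.3577]), array([324.408 , 241.0702]), array([330.0558, 274.7432])]
1.5 [array([323.6176, 236.3577]), array([324.4109, 244.6271]), array([329.9976, 302.8586])]
1.571 [array([323.6176, 236.3577]), array([324.4078, 247.0906]), array([329.8903, 321.5571])]
```

View pics/m4.png

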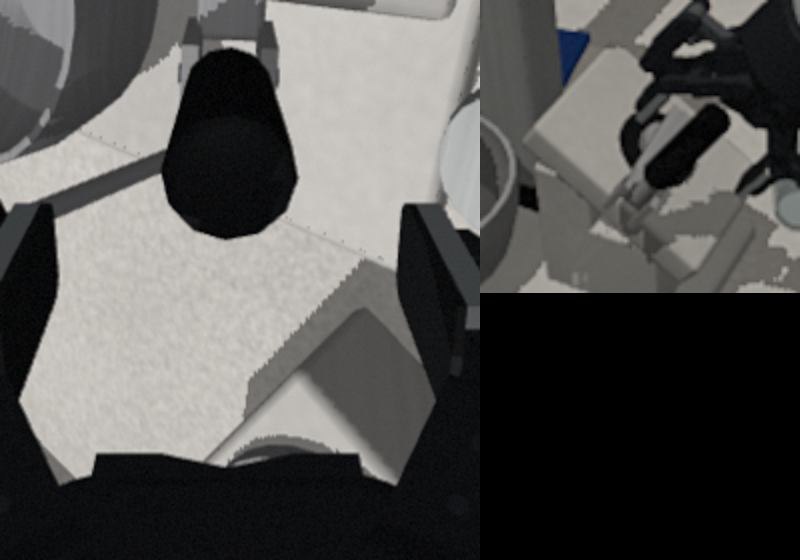

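The picture shows the handle end at full-image (315,287), while a full 1.571 fold would put it near row 321. So the fold is only about 1.45 and the grip had slid off-centre. I'll regrip it deeper and centred, then push to the stop.

The manual's scale: shifts go in shares of 0.8 m and turns go in shares of pi rad. Converting my numbers, 0.02 m / 0.8 = 0.025, 0.016 m / 0.8 = 0.02.

nudge_tcp:
  increments:
    - [0.085, 0.025, 0, 0, 0, 0, 0]
    - [0.085, 0.025, 0, 0.02, 0, 0, 0]
    - [0.085, 0.025, 0, 0.02, 0, 0, 0]
    - [0.01, 0.025, 0, 0.02, 0, 0, 0]
    - [0.01, 0.025, 0, 0.02, 0, 0, 0]
    - [0.01, 0.025, 0, 0.02, 0, 0, 0]
    - [0.01, 0.025, 0, 0.02, 0, 0, 0]
    - [0.01, 0.025, 0, 0.02, 0, 0, 0]
    - [0.01, 0.025, 0, 0.02, 0, 0, 0]
    - [0.01, 0.0213, 0, 0.02, 0, 0, 0]
    - [0.01, 0.0175, 0, 0.02, 0, 0, 0]
  clamp_n: 50

```text
time_s: 11.8
ee_pos: [0.5446, 0.0724, 0.2265]
tool_rot: [-0.217, 0.769, -0.562, 0.212]
contact_force: [-1.7, -12.8, 3.0]
width: 0.0229
grip_force: 48.6
```

```bash
python3 - <<'E'
from scene2 import *
V=R.from_euler("z",yaw).apply(arm(a0));H=hinge(a0)
rel(H+.055*N,ori(-N,-V))
s=ctrl.get_state();print(q2R(s["tool_rot"]).inv().apply(s["contact_force"]))
E
```

```text
d [-0.0067  0.0047 -0.0003] r [-0.0031 -0.0158 -0.0084] at [0.5446 0.0724 0.2265] q [-0.0553 -0.1427 -0.7495  0.3589  0.1263 -1.8949] t 11.8
[12.0092  3.1523 -4.6286]
```

Converted, -0.006 m / 0.8 = -0.0075, -0.003 m / 0.8 = -0.0038.

nudge_tcp:
  increments:
    - [0.01, 0, 0, 0, 0, 0, 0]
    - [0.01, 0, 0, 0, 0, 0, 0]
    - [0.01, -0.0038, 0, 0, 0, 0, 0]
    - [0.01, -0.0075, 0, 0, 0, 0, 0]
    - [0.01, -0.0075, 0, 0, 0, 0, 0]
  clamp_n: 20

```text
time_s: 12.22
ee_pos: [0.5429, 0.079, 0.2261]
tool_rot: [-0.218, 0.769, -0.562, 0.212]
contact_force: [-2.4, -7.0, 3.3]
width: 0.0228
grip_force: 48.5
```

```bash
python3 - <<'E'
from scene2 import *
V=R.from_euler("z",yaw).apply(arm(a0));H=hinge(a0)
rel(H+.055*N,ori(-N,-V))
s=ctrl.get_state();print(q2R(s["tool_rot"]).inv().apply(s["contact_force"]))
E
```

```text
d [ 0.0002  0.0049 -0.0002] r [-0.0039 -0.0135 -0.0082] at [0.5429 0.079  0.2261] q [-0.0395 -0.1448 -0.7529  0.356   0.1197 -1.8821] t 12.2167
[ 6.3286  1.8536 -4.7687]
```

Converted, -0.004 m / 0.8 = -0.005, -0.002 m / 0.8 = -0.0025.

nudge_tcp:
  increments:
    - [0.01, -0.0025, 0, 0, 0, 0, 0]
    - [0.01, -0.005, 0, 0, 0, 0, 0]
    - [0.01, -0.005, 0, 0, 0, 0, 0]

```text
time_s: 12.47
ee_pos: [0.5423, 0.0814, 0.2259]
tool_rot: [-0.217, 0.769, -0.563, 0.213]
contact_force: [0.5, -10.9, 1.9]
width: 0.0229
grip_force: 48.3
```

```bash
python3 - <<'E'
from scene2 import *
V=R.from_euler("z",yaw).apply(arm(a0));H=hinge(a0)
rel(H+.055*N,ori(-N,-V))
s=ctrl.get_state();print(q2R(s["tool_rot"]).inv().apply(s["contact_force"]),s["width"])
E
```

```text
d [ 0.0027  0.005  -0.0002] r [-0.0036 -0.0172 -0.0087] at [0.5423 0.0814 0.2259] q [-0.0299 -0.1457 -0.7545  0.3534  0.1106 -1.8735] t 12.4667
[10.7122  1.4382 -2.2815] 0.02292904876085634
```

Handle is at its stop and gripped centred. Next I'll measure the pointer and the bath rim from the saved pictures.

```bash
python3 - <<'E'
from h import *
crop("pics/side0.png",205,255,50,50,8,"pics/a.png",10)
crop("pics/top0.png",205,170,50,50,8,"pics/b.png",10)
crop("pics/w3.png",130,270,100,50,4,"pics/c.png",10)
crop("pics/w2.png",150,345,100,50,4,"pics/d.png",10)
i=[cv2.imread(f"pics/{k}.png") for k in "abcd"]
cv2.imwrite("pics/m5.png",np.vstack([np.hstack(i[:2]),np.hstack(i[2:])]))
E
```

```text
(no output)
```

View pics/m5.png

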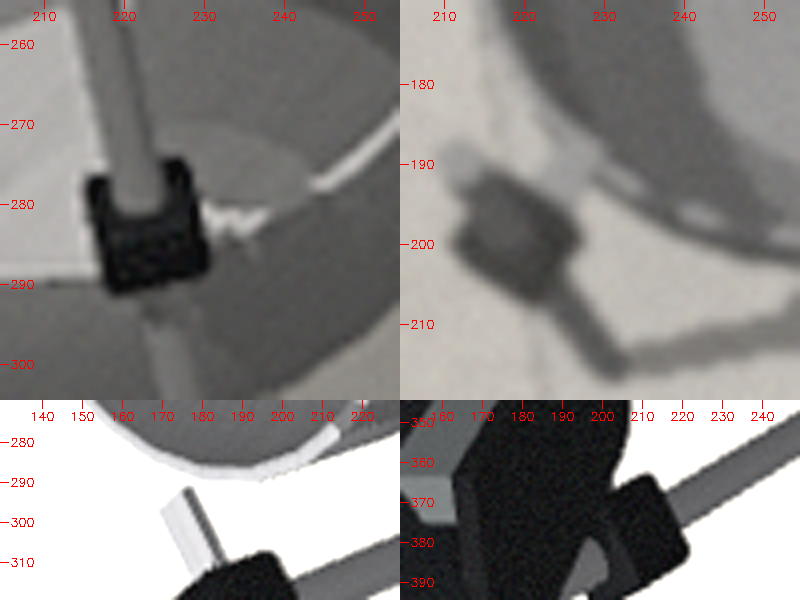

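```bash
cat > lvl.py <<'E'
from scene2 import *
np.set_printoptions(precision=4,suppress=True)
Ro=np.array([[0,-.951,-.3092],[1,0,0],[0,-.3092,.951]])
def wcam(p,q):
    t=q2R(np.array(q)/np.linalg.norm(q)).as_matrix(); return (cam("wrist")[0],np.array(p)+t@[.07925,-.0008,-.14385],t@Ro)
W3=wcam([.5353,.0822,.2353],[-.22,.77,-.56,.21])
def multi(obs):
    g=least_squares(lambda X:np.concatenate([proj(c,X)-u for c,u in obs]),[.65,.2,.15]);return g.x,g.fun
def rim(obs):
    def f(p):
        return [np.hypot(*(onz(c,u,p[2])-[*p[:2],0])[:2])-.1 for c,L in obs for u in L]
    g=least_squares(f,[.75,.15,.15],loss="soft_l1",f_scale=.002);return g.x,np.array(f(g.x))*1e3
if __name__=="__main__":
    tip=[(T,(229.5,188)),(S,(238,281.5)),(W3,(173.5,294))]
    print("tip",multi(tip));print(" T+S",multi(tip[:2])[0]," T+W",multi(tip[::2])[0]," S+W",multi(tip[1:])[0])
    st_=(S,[(171.2,267.3),(216.7,289.5),(263.6,258.2),(250,235.5),(250,274)])
    tt=(T,[(215.2,159.4),(259,201.8),(227.3,188.2),(290.9,185.2),(240,196.7),(250,200.3)])
    wt=(W3,[(170,287),(180,289.5),(190,289.8),(200,288)])
    for o in([st_,tt],[st_,tt,wt],[st_],[tt,wt]): print("rim",*rim(o))
E
python3 lvl.py
```

```text
tip (array([0.6903, 0.1937, 0.1773]), array([  2.1676,   3.1291, -10.2197, -12.3629,   5.5117,   1.6365]))
 T+S [0.6906 0.1925 0.147 ]  T+W [0.6983 0.1975 0.1766]  S+W [0.6864 0.1906 0.1797]
rim [0.7847 0.1449 0.1237] [-1.0473 -0.8636 -0.039  -5.462  -6.1137 -4.106   3.9318 -0.4646 -2.2387
  0.4208  2.0101]
rim [0.7836 0.1461 0.127 ] [-1.9002  0.9253  0.6941 -6.8729 -4.444  -5.9611  3.709  -1.7893 -1.3489
 -0.445   1.4908  3.5466  1.0216 -0.7887 -1.6286]
rim [0.8026 0.1348 0.1054] [ 0.0223  0.422   3.9442 -0.6604 -3.4272]
rim [0.7793 0.1399 0.1369] [-1.7661  1.7563  0.1369 -6.6286 -0.1622  0.5611  0.6581 -0.2672 -0.6009
 -0.1386]
```

Converted, -0.0653 m / 0.8 = -0.0816, -0.0534 m / 0.8 = -0.0668.

```bash
cat > st.py <<'E'
from h import *
s=ctrl.get_state();print("F tool",q2R(s["tool_rot"]).inv().apply(s["contact_force"]).round(1),"w",s["width"],"q",s["qpos"].round(2))
import sys
if len(sys.argv)>1:
    k=sys.argv[1];c=cam("wrist");im=optics.snapshot("wrist");cv2.imwrite(f"pics/{k}.png",im);np.savez(f"pics/{k}.npz",K=c[0],p=c[1],A=c[2])
E
```

nudge_tcp:
  increments:
    - [0.01, 0.0046, -0.0246, 0, 0, 0, 0]
    - [0.01, 0.0153, -0.0474, 0, 0, 0, 0]
    - [0.01, 0.0311, -0.0668, 0, 0, 0, 0]
    - [0.01, 0.0514, -0.0816, 0, 0, 0, 0]
    - [0.01, 0.0514, -0.0816, 0, 0, 0, 0]

```text
time_s: 12.88
ee_pos: [0.604, 0.0618, 0.2657]
tool_rot: [-0.218, 0.77, -0.562, 0.209]
contact_force: [-3.4, -3.6, 2.9]
width: 0.0225
grip_force: 48.7
```

```bash
python3 st.py k1
```

```text
F tool [ 2.7  2.  -4.7] w 0.02253500667353431 q [-0.08 -0.05 -0.56  0.46  0.14 -1.91]
```

Converted, 0.1195 m / 0.8 = 0.1494, 0.1154 m / 0.8 = 0.1443.

nudge_tcp:
  increments:
    - [0.01, 0.0233, -0.0094, 0, 0, 0, 0]
    - [0.01, 0.0481, -0.0128, 0, 0, 0, 0]
    - [0.01, 0.0731, -0.0099, 0, 0, 0, 0]
    - [0.01, 0.0965, -0.0009, 0, 0, 0, 0]
    - [0.01, 0.117, 0.0136, 0, 0, 0, 0]
    - [0.01, 0.1333, 0.0328, 0, 0, 0, 0]
    - [0.01, 0.1443, 0.0554, 0, 0, 0, 0]
    - [0.01, 0.1494, 0.0799, 0, 0, 0, 0]
    - [0.01, 0.1494, 0.0799, 0, 0, 0, 0]

```text
time_s: 13.68
ee_pos: [0.5858, -0.0706, 0.2354]
tool_rot: [-0.217, 0.77, -0.563, 0.209]
contact_force: [3.5, -6.0, -4.1]
width: 0.023
grip_force: 47.6
```

```bash
python3 st.py k2
python3 - <<'E'
from h import *
for n in("side","top"): cv2.imwrite(f"pics/{n}6.png",optics.snapshot(n))
def z(k): return np.load(f"pics/{k}.npz")
from lvl import T,S,proj
print("pointer in k1,k2 (z .147,.177)")
for k in("k1","k2"):
    d=z(k);c=(d["K"],d["p"],d["A"]);print(k,proj(c,[.6906,.1925,.147]),proj(c,[.6983,.1975,.177]))
print(proj(S,[.6983,.1975,.1766]),proj(T,[.6983,.1975,.1766]))
E
```

```text
F tool [6.4 1.2 4.7] w 0.02300229806153229 q [-0.39 -0.03 -0.61  0.46  0.31 -2.19]
pointer in k1,k2 (z .147,.177)
k1 [276.3367 331.0461] [246.4146 343.499 ]
k2 [213.6031 434.0271] [183.407  450.5943]
[223.5207 268.7989] [229.9688 187.4902]
```

```bash
python3 - <<'E'
from lvl import *
print("hub w3",proj(W3,HUB),"expect ~322,109")
print("clamp T+S",tri(T,(219.5,198.5),S,(223,284)))
print("post top T+S",tri(T,(212,190.5),S,(217,251.5)),"post base",tri(T,(231.5,214.5),S,(235,333.5)))
print("post top T+W3",tri(T,(212,190.5),W3,(104,365)))
for X in([.69,.22,.147],): print(proj(W3,X))
d=np.load("pics/k1.npz")
a=cv2.imread("pics/k1.png");b=cv2.imread("pics/side6.png")
cv2.imwrite("pics/m6.png",np.vstack([np.hstack([cv2.resize(a[270:420,180:330],(400,400)),cv2.resize(b[245:305,195:255],(400,400),interpolation=cv2.INTER_CUBIC)]),np.hstack([cv2.resize(cv2.imread("pics/k2.png")[330:480,120:320],(400,200)),cv2.resize(cv2.imread("pics/top6.png")[170:220,200:300],(400,200))])]))
E
```

```text
hub w3 [322.8422 109.9549] expect ~322,109
clamp T+S (array([0.6774, 0.2205, 0.1662]), np.float64(7.5566658532556884e-06))
post top T+S (array([0.6727, 0.2202, 0.2499]), np.float64(0.0013584098529584954)) post base (array([0.676 , 0.2188, 0.0185]), np.float64(0.0009908279879652932))
post top T+W3 (array([0.6736, 0.2197, 0.2473]), np.float64(0.0019285217980498665))
[202.8288 308.806 ]
```

```bash
python3 - <<'E'
from lvl import *
P=np.array([.6745,.2197,0])
for bc in([.783,.145,0],[.779,.14,0]):
    u=np.array(bc)-P;L=np.hypot(*u[:2]);u/=L;n=np.array([-u[1],u[0],0])
    for nm,c,px in(("W3",W3,(173,294)),("T",T,(229.5,188)),("T",T,(228,190)),("S",S,(238,282.5)),("S",S,(232,282))):
        p,d=ray(c,px);X=p+d*((P-p)@n)/(d@n);print(nm,px,X,"along",(X-P)@u,"rim at",L-.1)
    for z in(.16,.165,.17,.175,.18): X=onz(W3,(173,294),z);print(z,X,"along",(X-P)@u,"off",(X-P)@n)
E
```

```text
W3 (173, 294) [0.7023 0.2006 0.174 ] along 0.03369576531347159 rim at 0.03172828094224872
T (229.5, 188) [0.7015 0.2011 0.1608] along 0.032809603601713144 rim at 0.03172828094224872
T (228, 190) [0.6971 0.2041 0.1609] along 0.027481859297294048 rim at 0.03172828094224872
S (238, 282.5) [0.1081 0.6096 0.8215] along -0.6876140639482284 rim at 0.03172828094224872
S (232, 282) [0.0725 0.6342 0.8622] along -0.7308674975754844 rim at 0.03172828094224872
0.16 [0.7194 0.2164 0.16  ] along 0.038818270428356075 off 0.02273038525749371
0.165 [0.7133 0.2108 0.165 ] along 0.03699101337577657 off 0.014622192910566045
0.17 [0.7072 0.2051 0.17  ] along 0.03516375632319714 off 0.006514000563638465
0.175 [0.7011 0.1995 0.175 ] along 0.03333649927061761 off -0.001594191783289154
0.18 [0.695  0.1938 0.18  ] along 0.031509242218038094 off -0.009702384130216797
W3 (173, 294) [0.701  0.1995 0.175 ] along 0.03336974305753071 rim at 0.03142427477448756
T (229.5, 188) [0.7001 0.2002 0.1661] along 0.03215458034672331 rim at 0.03142427477448756
T (228, 190) [0.6959 0.2034 0.1654] along 0.026955134059557684 rim at 0.03142427477448756
S (238, 282.5) [ 2.4518 -1.1358 -1.9749] along 2.235213639108515 rim at 0.03142427477448756
S (232, 282) [ 1.0887 -0.0962 -0.3265] along 0.5209318530041358 rim at 0.03142427477448756
0.16 [0.7194 0.2164 0.16  ] along 0.03766781318017521 off 0.024589924424985313
0.165 [0.7133 0.2108 0.165 ] along 0.03623673682074224 off 0.01640251507132222
0.17 [0.7072 0.2051 0.17  ] along 0.03480566046130934 off 0.008215105717659212
0.175 [0.7011 0.1995 0.175 ] along 0.03337458410187633 off 2.7696363996160267e-05
0.18 [0.695  0.1938 0.18  ] along 0.03194350774244334 off -0.008159712989666912
```

```bash
cat > circ.py <<'E'
from scene2 import *
import sys
np.set_printoptions(precision=4,suppress=True)
s=ctrl.get_state();t=q2R(s["tool_rot"]);v=s["ee_pos"]-HUB
u0=R.from_rotvec(-a0*nr).apply(up);V=R.from_euler("z",yaw).apply(u0);Pn=np.cross(N,V)
x,y=v@V,v@Pn;d0=np.arctan2(-y,x)%(2*np.pi);print("delta",d0,"r",np.hypot(x,y),"h",v@N)
for k in range(1,int(sys.argv[1])+1):
    d=d0+k*float(sys.argv[2]);X=HUB+.0805*(np.cos(d)*V-np.sin(d)*Pn)+(v@N)*N;print(round(d,3),t.inv().apply(X-s["ee_pos"]).round(4))
E
python3 circ.py 12 0.26
```

```text
delta 3.1140531498098425 r 0.07563220825053853 h 0.09657673978277102
3.374 [0.0029 0.0206 0.    ]
3.634 [-0.0043  0.0402 -0.    ]
3.894 [-0.0163  0.0573 -0.0002]
4.154 [-0.0323  0.0707 -0.0003]
4.414 [-0.0512  0.0795 -0.0005]
4.674 [-0.0717  0.0832 -0.0008]
4.934 [-0.0925  0.0815 -0.001 ]
5.194 [-0.1122  0.0745 -0.0012]
5.454 [-0.1294  0.0626 -0.0014]
5.714 [-0.143   0.0468 -0.0016]
5.974 [-0.152   0.028  -0.0017]
6.234 [-0.1559  0.0075 -0.0018]
```

```bash
sed -i 's/^d0=.*//; s/x,y=v@V,v@Pn;/CS=HUB+.0035*V;v=s["ee_pos"]-CS;x,y=v@V,v@Pn;/; s/X=HUB+.0805/X=CS+.08/' circ.py; python3 circ.py 12 0.26
```

```text
delta 3.115271357693031 r 0.07913176899438439 h 0.09657673978277106
3.375 [-0.0011  0.0206 -0.    ]
3.635 [-0.0083  0.0401 -0.0001]
3.895 [-0.0202  0.057  -0.0002]
4.155 [-0.0361  0.0703 -0.0004]
4.415 [-0.0549  0.0791 -0.0006]
4.675 [-0.0754  0.0827 -0.0008]
4.935 [-0.096  0.081 -0.001]
5.195 [-0.1156  0.074  -0.0013]
5.455 [-0.1326  0.0622 -0.0015]
5.715 [-0.1461  0.0465 -0.0016]
5.975 [-0.1551  0.0278 -0.0017]
6.235 [-0.1589  0.0074 -0.0018]
```

Converted, -0.159 m / 0.8 = -0.1988, -0.155 m / 0.8 = -0.1938.

nudge_tcp:
  increments:
    - [0.01, -0.0013, 0.0258, 0, 0, 0, 0]
    - [0.01, -0.0104, 0.05, 0, 0, 0, 0]
    - [0.01, -0.025, 0.0713, 0, 0, 0, 0]
    - [0.01, -0.045, 0.0875, 0, 0, 0, 0]
    - [0.01, -0.0688, 0.0988, -0.0008, 0, 0, 0]
    - [0.01, -0.0943, 0.1034, -0.0013, 0, 0, 0]
    - [0.01, -0.12, 0.1013, -0.0013, 0, 0, 0]
    - [0.01, -0.1445, 0.0925, -0.0013, 0, 0, 0]
    - [0.01, -0.1658, 0.0775, -0.0019, 0, 0, 0]
    - [0.01, -0.1825, 0.0581, -0.0019, 0, 0, 0]
    - [0.01, -0.1938, 0.035, -0.0021, 0, 0, 0]
    - [0.01, -0.1988, 0.0093, -0.0023, 0, 0, 0]

```text
time_s: 14.83
ee_pos: [0.5342, 0.08, 0.2202]
tool_rot: [-0.215, 0.77, -0.563, 0.21]
contact_force: [6.0, -12.9, -9.8]
width: 0.0227
grip_force: 47.0
```

```bash
python3 st.py k3; python3 circ.py 12 0.25
```

```text
F tool [13.3  4.4 10.2] w 0.022660869863418923 q [-0.04 -0.15 -0.77  0.35  0.12 -1.88]
delta 0.007571660889082726 r 0.08016090353326129 h 0.09722138306740205
0.258 [ 0.0026 -0.0198  0.0001]
0.508 [ 0.01   -0.0384  0.0002]
0.758 [ 0.0216 -0.0545  0.0004]
1.008 [ 0.037  -0.0673  0.0007]
1.258 [ 0.055  -0.0759  0.0009]
1.508 [ 0.0745 -0.0798  0.0012]
1.758 [ 0.0945 -0.0787  0.0014]
2.008 [ 0.1135 -0.0727  0.0016]
2.258 [ 0.1304 -0.0622  0.0018]
2.508 [ 0.1443 -0.0478  0.002 ]
2.758 [ 0.1541 -0.0304  0.002 ]
3.008 [ 0.1594 -0.0112  0.002 ]
```

nudge_tcp:
  increments:
    - [0.06, 0, 0, 0, 0, 0, 0]
    - [0.06, 0, 0, 0, 0, 0, 0]
    - [0.06, 0, 0, 0, 0, 0, 0]
    - [0.01, 0, 0, 0, 0, 0, 0]
    - [0.01, 0, 0, 0, 0, 0, 0]
    - [0.01, 0, 0, 0, 0, 0, 0]
    - [0.01, 0, 0, 0, 0, 0, 0]
    - [0.01, 0, 0, 0, 0, 0, 0]
  clamp_n: 40

```text
time_s: 15.55
ee_pos: [0.5354, 0.0819, 0.2231]
tool_rot: [-0.22, 0.77, -0.561, 0.209]
contact_force: [-3.3, 0.1, 2.0]
width: 0.0231
grip_force: 38.9
```

```bash
python3 st.py; python3 circ.py 12 0.25
```

```text
F tool [-0.9  1.4 -3.5] w 0.02314223786014455 q [-0.04 -0.16 -0.77  0.35  0.13 -1.88]
delta 6.261899538007464 r 0.08182401300762311 h 0.09825145371634217
6.512 [ 0.0037 -0.0199  0.0001]
6.762 [ 0.0105 -0.0387  0.0002]
7.012 [ 0.0217 -0.0552  0.0003]
7.262 [ 0.0366 -0.0684  0.0005]
7.512 [ 0.0544 -0.0775  0.0006]
7.762 [ 0.0738 -0.082   0.0007]
8.012 [ 0.0938 -0.0815  0.0009]
8.262 [ 0.113  -0.076   0.0009]
8.512 [ 0.1302 -0.066   0.001 ]
8.762 [ 0.1445 -0.0521  0.001 ]
9.012 [ 0.1548 -0.035   0.001 ]
9.262 [ 0.1606 -0.0159  0.001 ]
```

Converted, 0.155 m / 0.8 = 0.1938, 0.1445 m / 0.8 = 0.1806.

nudge_tcp:
  increments:
    - [0.01, 0.0038, -0.025, 0, 0, 0, 0]
    - [0.01, 0.0131, -0.0484, 0, 0, 0, 0]
    - [0.01, 0.0271, -0.0688, 0, 0, 0, 0]
    - [0.01, 0.0458, -0.0855, 0, 0, 0, 0]
    - [0.01, 0.068, -0.0969, 0, 0, 0, 0]
    - [0.01, 0.0925, -0.1025, 0, 0, 0, 0]
    - [0.01, 0.1175, -0.1019, 0, 0, 0, 0]
    - [0.01, 0.1413, -0.095, 0.0013, 0, 0, 0]
    - [0.01, 0.1625, -0.0825, 0.0013, 0, 0, 0]
    - [0.01, 0.1806, -0.065, 0.0013, 0, 0, 0]
    - [0.01, 0.1938, -0.0438, 0.0013, 0, 0, 0]
    - [0.01, 0.1938, -0.0438, 0.0013, 0, 0, 0]

```text
time_s: 16.55
ee_pos: [0.6045, -0.0577, 0.2517]
tool_rot: [-0.219, 0.77, -0.562, 0.207]
contact_force: [-8.8, 2.1, 3.1]
width: 0.023
grip_force: 40.6
```

```bash
python3 st.py k4; python3 circ.py 4 0.25
python3 - <<'E'
from lvl import *
ims={}
for n in("side","top"): 
    im=optics.snapshot(n);cv2.imwrite(f"pics/{n}7.png",im)
def z(k): d=np.load(f"pics/{k}.npz");return (d["K"],d["p"],d["A"])
for k in("k1","k2","k3","k4"): print(k,proj(z(k),[.7005,.2,.175]),proj(z(k),[.675,.22,.166]))
E
```

```text
F tool [-4.2  4.5 -7.3] w 0.022990841429114638 q [-0.35 -0.01 -0.55  0.49  0.3  -2.15]
delta 2.7656495176498077 r 0.07886955033898375 h 0.09797366296928586
3.016 [0.0062 0.0188 0.    ]
3.266 [0.0065 0.0388 0.    ]
3.516 [0.0018 0.0582 0.    ]
3.766 [-0.0076  0.0758 -0.    ]
k1 [245.7353 343.3446] [268.049  372.6093]
k2 [183.4014 449.4188] [204.214  474.8667]
k3 [154.2635 302.9344] [178.4468 333.7953]
k4 [211.4948 441.8956] [232.0684 467.2451]
```

Converted, -0.1 m / 0.8 = -0.125, -0.065 m / 0.8 = -0.0813.

nudge_tcp:
  increments:
    - [0.085, 0, 0, 0, 0, 0, 0]
    - [0.085, 0, 0, 0, 0, 0, 0]
    - [0.085, 0, 0, 0, 0, 0, 0]
    - [0.085, 0, 0, -0.0375, 0, 0, 0]
    - [0.085, 0, 0, -0.0813, 0, 0, 0]
    - [0.085, 0, 0, -0.125, 0, 0, 0]
    - [0.085, 0, 0, -0.125, 0, 0, 0]

```text
time_s: 17.28
ee_pos: [0.5513, -0.0681, 0.343]
tool_rot: [-0.221, 0.77, -0.56, 0.214]
contact_force: [1.2, -0.5, 0.7]
width: 0.0849
grip_force: 0.0
```

```bash
python3 -c "
from h import *
rel([.585,.115,.27],ori([.766,0,-.643],[-.643,0,-.766]))"
```

```text
d [-0.1715 -0.0343  0.097 ] r [ 0.305  -0.0848  1.8262] at [ 0.5513 -0.0681  0.343 ] q [-0.4256 -0.1596 -0.4433  0.7503  0.3354 -2.2168] t 17.2833
```

Converted, -0.165 m / 0.8 = -0.2063, -0.15 m / 0.8 = -0.1875, 1.44 rad / 3.1416 = 0.4584.

nudge_tcp:
  increments:
    - [0.085, -0.015, 0, 0, 0.0064, 0, 0.0382]
    - [0.085, -0.03, -0.005, 0, 0.0127, -0.0032, 0.0764]
    - [0.085, -0.045, -0.0088, 0, 0.0191, -0.0048, 0.1146]
    - [0.085, -0.06, -0.0125, 0, 0.0255, -0.0064, 0.1528]
    - [0.085, -0.075, -0.015, 0, 0.0318, -0.0095, 0.191]
    - [0.085, -0.0938, -0.0188, 0, 0.0382, -0.0111, 0.2292]
    - [0.085, -0.1125, -0.0225, 0.0125, 0.0446, -0.0127, 0.2674]
    - [0.085, -0.1313, -0.0263, 0.025, 0.0509, -0.0143, 0.3056]
    - [0.085, -0.15, -0.03, 0.0375, 0.0573, -0.0159, 0.3438]
    - [0.085, -0.1688, -0.0338, 0.05, 0.0637, -0.0175, 0.382]
    - [0.085, -0.1875, -0.0375, 0.0625, 0.07, -0.0191, 0.4202]
    - [0.085, -0.2063, -0.0413, 0.075, 0.0764, -0.0207, 0.4584]

```text
time_s: 18.28
ee_pos: [0.5632, 0.107, 0.2926]
tool_rot: [0.403, -0.184, 0.895, -0.049]
contact_force: [0.2, 0.4, -0.1]
width: 0.0854
grip_force: 0.0
```

```bash
python3 -c "
from h import *
rel([.585,.115,.27],ori([.766,0,-.643],[-.643,0,-.766]))"
```

```text
d [-0.0003  0.0064  0.0318] r [ 0.0675 -0.0268  0.3776] at [0.5632 0.107  0.2926] q [ 0.0737 -0.2532 -0.8294  0.1592  0.0062 -0.3294] t 18.2833
```

Converted, 0.032 m / 0.8 = 0.04, 0.006 m / 0.8 = 0.0075, 0.378 rad / 3.1416 = 0.1203.

nudge_tcp:
  increments:
    - [0.085, 0, 0.0075, 0.04, 0.0215, -0.0086, 0.1203]
    - [0.085, 0, 0.0075, 0.04, 0.0215, -0.0086, 0.1203]
    - [0.085, 0, 0.0075, 0.04, 0.0215, -0.0086, 0.1203]
    - [0.085, 0, 0.0075, 0.04, 0.0215, -0.0086, 0.1203]
    - [0.085, 0, 0.0075, 0.04, 0.0215, -0.0086, 0.1203]

```text
time_s: 18.7
ee_pos: [0.5849, 0.1143, 0.2695]
tool_rot: [0.422, -0.005, 0.907, -0.001]
contact_force: [-0.1, 0.2, 1.0]
width: 0.0849
grip_force: 0.0
```

```bash
python3 st.py v1
python3 - <<'E'
from lvl import *
d=np.load("pics/v1.npz");c=(d["K"],d["p"],d["A"]);t=proj(c,[.7005,.2,.175]);print(c[1],t,proj(c,[.675,.22,.25]),proj(c,[.784,.145,.17]))
x,y=int(t[0])-80,int(t[1])-60
crop("pics/v1.png",max(x,0),max(y,0),160,120,5,"pics/m7.png",10)
E
```

```text
F tool [-0.7  0.2 -0.7] w 0.08490550128730547 q [ 0.14 -0.17 -0.87  0.01 -0.11  0.08]
[0.4247 0.1141 0.3021] [417.0174 223.0336] [467.56   308.5356] [341.4732 252.0137]
```

View pics/m7.png

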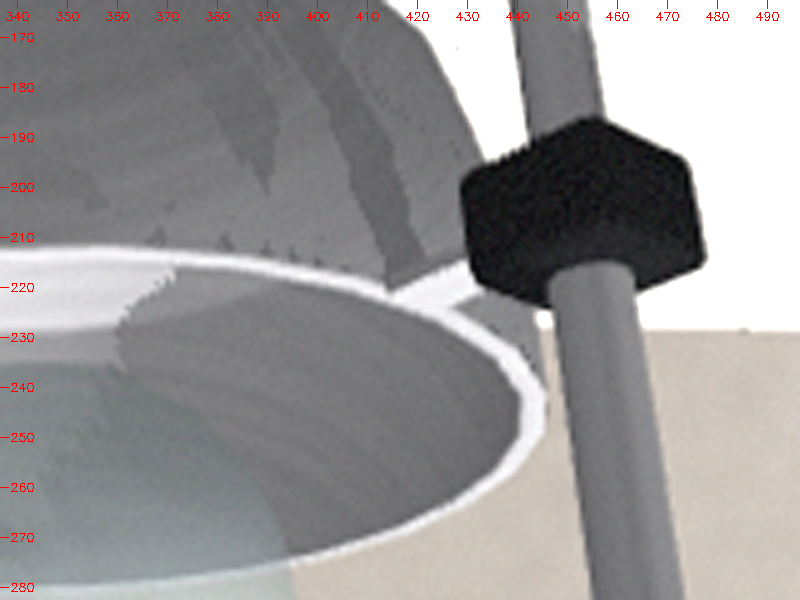

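The picture is upside down. It shows the pointer tip at about (420,224), meeting the outer edge of the rim, so bath and pointer are close to level. Now putting a number on it.

```bash
python3 - <<'E'
from lvl import *
d=np.load("pics/v1.npz");c=(d["K"],d["p"],d["A"])
pts=[(345,211.5),(360,212),(380,214),(400,218),(435,230),(442,237),(445.5,243),(444,249),(435,259),(420,267.5),(400,275.3)]
r,f=rim([(c,pts)]);print("rim v1",r,f)
tt=(T,[(215.2,159.4),(259,201.8),(227.3,188.2),(290.9,185.2),(240,196.7),(250,200.3)])
# joint: same xy, initial height z0 (top, wrist W3), now z1 (v1)
W=(W3,[(170,287),(180,289.5),(190,289.8),(200,288)])
def g(p): return np.r_[[np.hypot(*(onz(cc,u,p[2])[:2]-p[:2]))-.1 for cc,L in(tt,W) for u in L],[np.hypot(*(onz(c,u,p[3])[:2]-p[:2]))-.1 for u in pts]]
s=least_squares(g,[.78,.145,.13,.17],loss="soft_l1",f_scale=.002);print("joint",s.x,"rise",s.x[3]-s.x[2],g(s.x)*1e3)
for px in((414.5,221.5),(420,224),(424,226)):
    for obs in([(c,px),(W3,(173,294))],): print("tip",px,multi(obs)[0],"tri gap",tri(*obs[0],*obs[1])[1])
    P=np.array([.6745,.2197,0]);u=np.r_[s.x[:2],0]-P;L=np.hypot(*u[:2]);u/=L;n=np.array([-u[1],u[0],0])
    p,dd=ray(c,px);X=p+dd*((P-p)@n)/(dd@n);print("  plane",X,"along",(X-P)@u,"rim",L-.1)
E
```

```text
rim v1 [0.7805 0.1434 0.1753] [ 0.5053  0.0846 -0.5666 -1.5343  0.6495  0.4697  1.2798  0.3771 -1.1863
 -1.9774  1.1455]
joint [0.7814 0.1433 0.1326 0.1749] rise 0.04228615541390851 [-4.2388  2.8005 -1.0196 -3.7101 -0.3831  1.0273  1.2083 -0.3307 -1.2027
 -1.1853  0.6885  0.2924 -0.323  -1.2495  1.0354  0.8919  1.7318  0.8492
 -0.6901 -1.4749  1.6401]
tip (414.5, 221.5) [0.7002 0.1984 0.1747] tri gap 0.001954660749685533
  plane [0.7035 0.199  0.1723] along 0.03562013263868535 rim 0.03138236581166218
tip (420, 224) [0.7049 0.2034 0.1729] tri gap 0.002015834041362813
  plane [0.6993 0.202  0.1764] along 0.030491334406804838 rim 0.03138236581166218
tip (424, 226) [0.7084 0.2071 0.1716] tri gap 0.0051125336934041005
  plane [0.6964 0.2041 0.1795] along 0.02689309763079363 rim 0.03138236581166218
```

Rim is at about 0.175 m and the tip at 0.173–0.176 m, and the measured rise of 42 mm matches the cranking. Backing off and checking the handle's fold numerically.

Converted, -0.12 m / 0.8 = -0.15, -0.07 m / 0.8 = -0.0875.

nudge_tcp:
  increments:
    - [0.085, 0, 0, -0.0375, 0, 0, 0]
    - [0.085, 0, 0, -0.0875, 0, 0, 0]
    - [0.085, 0, 0, -0.1375, 0, 0, 0]
    - [0.085, 0, 0, -0.15, 0, 0, 0]
    - [0.085, 0, 0, -0.15, 0, 0, 0]

```text
time_s: 19.17
ee_pos: [0.4934, 0.1137, 0.3527]
tool_rot: [0.426, -0.003, 0.905, -0.0]
contact_force: [0.1, -0.8, 0.1]
width: 0.0852
grip_force: 0.0
```

```bash
python3 - <<'E'
from lvl import *
u0=R.from_euler("z",yaw).apply(arm(a0));
def geo(dl,ph,sh=.0035):
    V0=u0;Pn=np.cross(N,V0);V=np.cos(dl)*V0-np.sin(dl)*Pn;H=HUB+sh*V0+.08*V+.042*N
    return [H+d*(-V*np.cos(ph)+N*np.sin(ph)) for d in(.02,.06,.1)]
for n,c in(("top",T),("side",S)):
    im=optics.snapshot(n);cv2.imwrite(f"pics/{n}8.png",im)
    for ph in(1.3,1.45,1.571): print(n,ph,[proj(c,X).round(1) for X in geo(2.77,ph)])
    q=proj(c,geo(2.77,1.5)[1]).astype(int);x0,y0=q-45
    g=im.max(2)[y0:y0+90,x0:x0+90];m=(g<45).astype(np.uint8)
    k,l,stt,cen=cv2.connectedComponentsWithStats(m)
    for i in range(1,k):
        if stt[i,4]>40:
            cs=cv2.findContours((l==i).astype(np.uint8),0,2)[0][0];r=cv2.minAreaRect(cs)
            print(" blob",stt[i]+[x0,y0,0,0,0],(cen[i]+[x0,y0]).round(1),"rect",np.round(r[0]+np.array([x0,y0]),1),np.round(r[1],1),round(r[2]),cv2.boxPoints(r).round(0).tolist(),x0,y0)
E
```

```text
top 1.3 [array([350.9, 218.7]), array([349.9, 229.7]), array([348.9, 241.5])]
top 1.45 [array([352.1, 217.9]), array([353.7, 227.3]), array([355.5, 237.5])]
top 1.571 [array([353.1, 217.2]), array([356.8, 225.2]), array([360.8, 233.8])]
 blob [351 214  17  25 248] [359.  226.1] rect [358.9 226.3] [25.5 10.3] 63 [[39.0, 36.0], [48.0, 32.0], [59.0, 54.0], [50.0, 59.0]] 310 181
 blob [310 216  19  12 101] [317.6 219.6] rect [317.7 219.7] [ 7.8 19.7] 68 [[-3.0, 39.0], [15.0, 31.0], [18.0, 39.0], [0.0, 46.0]] 310 181
 blob [319 232  15  11  44] [327.1 238. ] rect [326.9 238.3] [ 3.3 17.2] 54 [[9.0, 61.0], [23.0, 51.0], [25.0, 54.0], [11.0, 64.0]] 310 181
side 1.3 [array([331.3, 203.6]), array([340.8, 197.6]), array([351.1, 191.2])]
side 1.45 [array([331.5, 202.3]), array([341.3, 193.8]), array([351.9, 184.7])]
side 1.571 [array([331.5, 201.4]), array([341.5, 191. ]), array([352.1, 179.9])]
 blob [308 158  33  26 456] [325.  172.3] rect [324.5 171.3] [23.5 33.4] 85 [[11.0, 14.0], [44.0, 11.0], [46.0, 34.0], [13.0, 38.0]] 296 147
 blob [ 320  163   66   71 1688] [359.7 204.8] rect [363.3 205.9] [34.2 90.4] 47 [[23.0, 77.0], [89.0, 16.0], [112.0, 41.0], [46.0, 102.0]] 296 147
 blob [329 176  28  30 344] [342.2 190.1] rect [341.8 190.3] [ 9.9 34.6] 45 [[30.0, 52.0], [55.0, 28.0], [62.0, 35.0], [37.0, 59.0]] 296 147
 blob [305 232  11   5  43] [310.3 234.1] rect [310. 234.] [ 4. 10.] 90 [[9.0, 85.0], [19.0, 85.0], [19.0, 89.0], [9.0, 89.0]] 296 147
```

The handle's axis and centre in both views match a fold of about 1.57, and the robot is clear of everything. Handing in.

```bash
python3 -c "
from plant import ctrl, optics
print(ctrl.sign_off())"
```

```text
the job is handed in; nothing more can be done
None
```

I handed the job in; no verdict came back. By my measurements the bottle stands upright and released in the tray, the handle is fully out (fold about 1.57 rad), the bath rim is level with the pointer to about 2 mm after roughly 1.4 clockwise turns, and the robot touches nothing.

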